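# Clear the jammed gate of a rivet-tin tray

### The job

The red-lidded rivet tin is stuck in the narrow gate of the sorting tray, with the yellow- and blue-lidded tins jammed up behind it. Nudge the red tin back through between them into the wide part of the tray until it is fully behind the other two, then slide the yellow tin through the gate, wholly into the green end bay. Slide the tins, do not lift or tip them, and leave the blue tin in the wide part.

Things in the scene. Friction and masses are not known exactly. Their poses are not given: they have to be found in the camera images.
- tray: Fixed plywood tray 353 x 234 mm, floor top at 6 mm, wall tops at 16 mm. Origin: centre of the gate, on the underside; x from the wide part through the gate to the green end bay, y across, z up. Gate 60 mm wide, its wall x 0 to 10 mm. Wide part x -201 to 0, y -109 to 109 mm, slanting in to the gate from x -45. Bay x 10 to 136, y -46 to 46 mm. Side compartments with loose rivets are not used.
- red_tin: Loose round tin, 46 mm diameter, 38 mm high, about 0.12 kg, grey with a red lid, standing on the tray floor in the gate. Origin: centre of its underside, z up. It slides on the plywood, stays where it is left and does not tip when pushed or pinched just above the wall tops.
- yellow_tin: Same tin with a yellow lid, standing behind the gate to one side (either side), about 55 mm off the tray's centre line. Origin: centre of its underside.
- blue_tin: Same tin with a blue lid, standing behind the gate on the other side; the gap between the yellow and blue tins is about 64 mm. Origin: centre of its underside. It stays in the wide part; a light brush does not matter.
Mind the look-alikes: they are no part of the job. Leave any pink or turquoise look-alike of the blue_tin alone.

How it is judged (in metres and radians):
On the way, in this order (a step that is already met when the one before it is completed fails the run):
1. the red tin is back in the wide part, its centre at least 80 mm behind the gate, while the yellow tin is still behind the gate (x of red_tin in the frame of tray below -0.08 m and x of yellow_tin in the frame of tray below -0.005 m), for 0.2 s.
2. the yellow tin is through the gate, its centre at least 35 mm past the gate (x of yellow_tin in the frame of tray above 0.035 m), for 0.2 s.
At the end, for the whole second after the job is handed in: Yellow tin in the green bay, centre 30 to 125 mm past the gate and within 35 mm of the centre line; red tin in the wide part, at least 70 mm behind the gate; blue tin in the wide part; all on the tray floor, upright within 10 degrees, red and yellow at rest (x of yellow_tin in the frame of tray between 0.03 and 0.125 m and y of yellow_tin in the frame of tray between -0.035 and 0.035 m and x of red_tin in the frame of tray between -0.2 and -0.07 m and y of red_tin in the frame of tray between -0.105 and 0.105 m and x of blue_tin in the frame of tray between -0.2 and -0.005 m and angle between each of yellow_tin, red_tin, blue_tin's own z axis and vertical below 0.17 rad and z of each of yellow_tin, red_tin, blue_tin in the frame of tray below 0.012 m and linear speed of each of yellow_tin, red_tin below 0.02 m/s); the robot touches nothing.
It fails at once if a tin is lifted more than 15 mm off the tray floor (height (world z) of any of red_tin, yellow_tin, blue_tin above 0.021 m).
It fails at once if a tin is tipped more than 30 degrees (angle between any of red_tin, yellow_tin, blue_tin's own z axis and vertical above 0.52 rad).
It fails at once if the red or the blue tin goes through the gate into the bay (x of red_tin in the frame of tray above 0.045 m or x of blue_tin in the frame of tray above 0.03 m).
It also fails if it takes over 48 s, if anything falls off the work surface, if the arm or the gripper's body presses on something with over 40 N, if the wrist force passes 120 N, or if a joint passes its speed limit or range.

### The arm

A 6-joint arm with a two-finger parallel gripper is mounted at the origin on the work surface. World frame = base frame: x ahead of the robot, y to its left, z up, the work surface at z = 0. Lengths are in mm, angles in rad, forces in N, time in s.
With the tool pointing down it reaches from about 350 to 775 mm from the base axis. Payload 7.3 kg.
Tool frame: the origin (TCP) lies midway between the tips of the shut fingers; the grasp point (between the pads) lies 19 mm behind it; z points along the fingers, y is the line along which they close (so a half turn about z gives the same grasp; the last joint's range is limited). The gripper opens to 92 mm and grips with 3 to 60 N. Pads are 19 mm wide; open, the fingers measure 130 mm over their backs; the gripper's body (75 mm by 190 mm) begins 47 mm behind the grasp point.
Start: joints at [-1.254, 0.342, 1.524, -0, 1.275, -0.146], TCP at [234.413, -469.782, 226.741] pointing down, gripper open.
Joint ranges: [-2.53, 2.53], [-0.77, 2.02], [0.04, 2.7], [-1, 4.14], [0.28, 2.66], [-3.11, 3.11]. Speed limits (rad/s): [2.57, 2.57, 3.14, 3.14, 3.14, 3.14].

### API

Orientations are given as [roll, pitch, yaw] about the fixed x, y, z axes, in that order (R = Rz(yaw) Ry(pitch) Rx(roll)).
In Python, from plant import get_obs, capture, camera_model, close_job, search_frame, regions_of, pinpoint gives the robot as it stands. The module is installed in compiled form; this text tells all that it offers.
- The arm moves only by the shell command python3 -m pendant 'ROWS'. ROWS is JSON, one flat list of numbers, 7 for each row, row after row: the shift along the tool's x, y, z in units of 30 mm (1.0 is 30 mm), then the turn, a rotation vector about the tool's x, y, z in units of 4 degrees (1.0 is 4 degrees), then the closure, from -1 (fully open) to 1 (shut), so that 0 is half open. In form: [dx, dy, dz, wx, wy, wz, gripper, dx, dy, dz, wx, wy, wz, gripper, ...]. A call has 1 to 12 rows; each row shifts and turns the commanded pose from where the row before left it, along the tool's axes as they then stand; what a row does not reach is not made up. A row lasts 1/10 s, in which the tool goes at most 50 mm and 8.59 degrees, less where a joint would pass 70% of its speed; a pose out of reach is approached as far as the arm can. A call with a number of a shift or a turn outside -1 to 1 is refused whole. A call with a gripper value outside its range is refused whole. The fingers move at their own pace and stop on an object; the grip force is fixed at half the most. Time passes only in rows, so rows that do not move let the fingers close. It gives the time, the measured TCP pose, the force, the opening and the grip force at its end, in the units of the state.
- get_obs(): the state, without advancing time (a new reading comes with each control period).
- capture(name): name is "side" or "top"; returns the picture (384x512x3 uint8, red, green, blue); there is no depth.
- camera_model(name): a dict with "fov_y" (degrees; the focal length in pixels is half the picture's height over the tangent of half this angle, whatever the lens; pixels are square), "cx", "cy" (the principal point, pixels), "pose" (4x4, takes a point from camera to world coordinates). Camera axes: x right, y up, looking along -z (the intrinsics and any distortion apply to the point x, -y, -z); pixel columns grow to the right and rows downward; lengths in mm; the calibration is good to about 2 mm. A picture is of the moment at which its call begins. camera_model takes no time and is no camera call.
- close_job(): hands the job in; it is judged then, once.
Trained networks look in the newest picture that a camera, given by its name, has taken for a name from the list of things; names that differ only in an ending like _2 or _b are one class to them, and where a whole thing is asked for, a point or a joint stands for the part that bears it (a point fixed in the world has none). Each returns a list of dicts, best first, with "score" (0 to 1); they miss things now and then, are a little off and sometimes report something else, mostly with a low value. They report only what shows in the picture. A call takes as long as a camera call. They do not tell look-alikes from the thing itself.
- search_frame(camera, thing): "location" ([column, row] in pixels, amid what is visible of it).
- regions_of(camera, thing): "pixels" (384x512 bool, what is visible of it) and "location" ([column, row] in pixels, amid what is visible of it).
- pinpoint(camera, thing): "location" ([column, row] in pixels: a listed point, or the origin of a listed thing).
The state is a dict: "time": time; "joint_positions": joint angles; "dq": joint speeds; "tau": joint torques, N m; "tool_pos": TCP position; "tcp_rot": TCP orientation; "contact_force": force on the tool from outside, world axes, zero at the start; "moment": the same for the moment, N m; "grip_width": finger opening in mm; "finger_force": force on a finger pad.
Only numpy, scipy, OpenCV 4.12 (cv2) and the standard library are available. Lean on these libraries where they do the work, as an engineer would, in place of code of your own. Each camera call takes 0.05 s, during which the arm holds its last target. There are 200 camera calls.

## Working session

There is one attempt and no reset: what is moved stays moved. The work goes in short steps, Python scripts to look and compute and a shell command to move; the robot and the scene stay as the last step left them, time stands still between calls to the robot, and variables do not carry over. Pictures are saved under pics/ and viewed, at most 10 in all, crops included, and the job is handed in when it is done.

```bash
mkdir -p pics; cat > h.py <<'E'
import numpy as np, cv2
from plant import *
def proj_inv(cam,uv,z):
    m=camera_model(cam); P=np.array(m["pose"]); f=192/np.tan(np.radians(m["fov_y"])/2)
    d=P[:3,:3]@np.array([(uv[0]-m["cx"])/f,-(uv[1]-m["cy"])/f,-1.]); o=P[:3,3]
    return (o+d*(z-o[2])/d[2])[:3]
def proj(cam,p):
    m=camera_model(cam); P=np.array(m["pose"]); f=192/np.tan(np.radians(m["fov_y"])/2)
    q=P[:3,:3].T@(np.array(p)-P[:3,3]); return [m["cx"]+f*q[0]/-q[2], m["cy"]-f*q[1]/-q[2]]
E
python3 - <<'E'
from h import *
ims=[]
for c in("top","side"):
    i=capture(c);ims.append(i); cv2.imwrite(f"pics/{c}0.png",i[:,:,::-1])
    m=camera_model(c);print(c,{k:(np.round(v,3).tolist() if k=="pose" else v) for k,v in m.items()})
    for t in("tray","red_tin","yellow_tin","blue_tin"):
        for r in pinpoint(c,t)[:3]: print(c,t,np.round(r["location"],1),round(r["score"],2),proj_inv(c,r["location"],0 if t=="tray" else 6).round(0))
print(get_obs())
E
```

```text
top {'fov_y': 46.25460688420632, 'cx': 260.67494606201035, 'cy': 197.49218822567437, 'pose': [[-0.002, 0.999, -0.048, 456.65], [-1.0, -0.001, 0.027, 65.361], [0.027, 0.048, 0.998, 824.254], [0.0, 0.0, 0.0, 1.0]]}
top tray [221.6 156.7] 0.72 [572. 115.   0.]
top red_tin [223.1 151.9] 0.9 [580. 112.   6.]
top yellow_tin [259.7 136.1] 0.96 [609.  45.   6.]
top blue_tin [186.1 279.5] 0.87 [349. 178.   6.]
top blue_tin [236.8 196. ] 0.73 [499.  87.   6.]
top blue_tin [231.6 284.3] 0.67 [340.  96.   6.]
side {'fov_y': 55.81130436523976, 'cx': 252.1757537168488, 'cy': 189.7372312902905, 'pose': [[0.993, 0.085, -0.088, 462.061], [-0.122, 0.703, -0.701, -398.676], [0.002, 0.706, 0.708, 518.673], [0.0, 0.0, 0.0, 1.0]]}
side tray [273.5 188.2] 0.85 [570. 114.   0.]
side red_tin [279.4 186.1] 0.78 [581. 112.   6.]
side yellow_tin [300.  207.1] 0.57 [610.  51.   6.]
side blue_tin [243.4 197.2] 0.87 [506.  90.   6.]
side blue_tin [160.8 171.8] 0.87 [342. 184.   6.]
side blue_tin [158.5 202.2] 0.86 [342.  96.   6.]
{'time': 0.5, 'joint_positions': array([-1.25402301e+00,  3.42010775e-01,  1.52415013e+00,  2.72428382e-05,
        1.27540795e+00, -1.46003830e-01]), 'dq': array([-0.0010991 , -0.00128926, -0.00207398, -0.00129129, -0.00033676,
       -0.00029567]), 'tau': array([ 1.65089376e-03, -4.30804503e+01, -2.44310743e+01,  7.17604766e-02,
        4.88252845e-02, -5.96349082e-06]), 'tool_pos': array([ 234.40210262, -469.76014741,  226.7173842 ]), 'tcp_rot': array([ 3.14156531e+00, -2.23230667e-05,  4.62769220e-01]), 'contact_force': array([ 0.45036329, -0.49758467, -1.31162442]), 'moment': array([-0.05671752,  0.04104382,  0.00966677]), 'finger_force': 0.0, 'grip_width': 91.74682018776905}
```

View pics/top0.png

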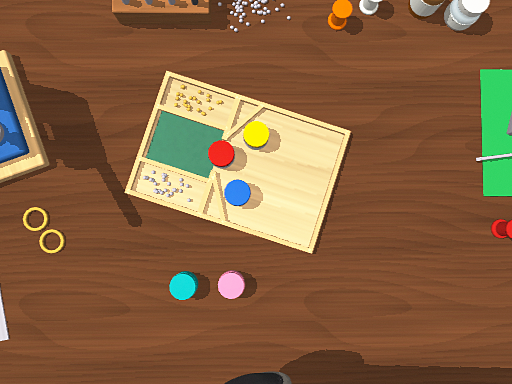

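View pics/side0.png

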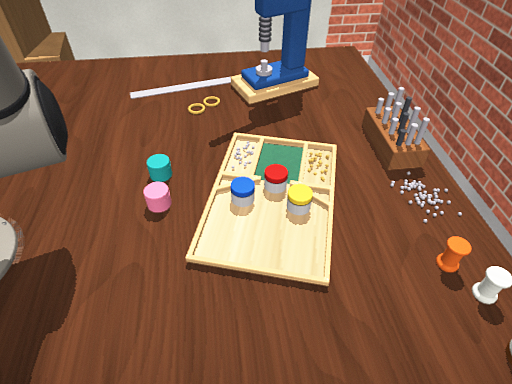

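The top view shows the red lid at (222,153) in the gate, yellow at (257,134) and blue at (237,193), both in the tray. The candidates for blue are (237,193) in the tray, turquoise at (183,286) and pink at (231,285) on the table, so I choose the one in the tray. The only other red thing is a peg at (503,229), outside the tray.

```bash
cat >> h.py <<'E'
from scipy.optimize import least_squares
HS={"red_tin":(0,),"yellow_tin":(29,),"blue_tin":(109,)}
def lid(c,im,t,near):
    h=cv2.cvtColor(im,cv2.COLOR_RGB2HSV).astype(int)
    d=np.abs((h[...,0]-HS[t][0]+90)%180-90)
    m=((d<8)&(h[...,1]>190)&(h[...,2]>90)).astype(np.uint8)
    n,l,s,ce=cv2.connectedComponentsWithStats(m)
    k=min([i for i in range(1,n) if s[i,4]>60],key=lambda i:np.hypot(*(ce[i]-near)))
    return ce[k],s[k,4]
E
python3 - <<'E'
from h import *
t=capture("top");s=capture("side")
N={"red_tin":((222,153),(276,173)),"yellow_tin":((257,134),(300,192)),"blue_tin":((237,193),(243,186))}
for k,(a,b) in N.items():
    u,au=lid("top",t,k,a);v,av=lid("side",s,k,b)
    print(k,u.round(1),au,proj_inv("top",u,44).round(1),v.round(1),av,proj_inv("side",v,40).round(1))
    for c in("top","side"):
        r=regions_of(c,k); print("  ",c,[(np.round(q["location"],0).tolist(),round(q["score"],2)) for q in r])
r=regions_of("top","tray")[0]
cs,_=cv2.findContours(r["pixels"].astype(np.uint8),0,1);cc=max(cs,key=cv2.contourArea)
w=np.array([proj_inv("top",p[0],14)[:2] for p in cc],np.float32)
(cx,cy),wh,a=cv2.minAreaRect(w);print("rect",cx,cy,wh,a,cv2.boxPoints(((cx,cy),wh,a)).round(0).tolist())
cv2.imwrite("pics/crop1.png",cv2.resize(t[60:300,115:360],None,fx=2.4,fy=2.4,interpolation=2)[:,:,::-1])
E
```

```text
red_tin [220.7 153. ] 521 [572.1 113.5  44. ] [275.6 173.3] 355 [572.4 114.3  40. ]
   top [([221.0, 150.0], 0.7)]
   side [([277.0, 180.0], 0.71)]Traceback (most recent call last):
  File "<stdin>", line 5, in <module>
  File "h.py", line 17, in lid
    k=min([i for i in range(1,n) if s[i,4]>60],key=lambda i:np.hypot(*(ce[i]-near)))
ValueError: min() iterable argument is empty
```

```bash
sed -i 's/(29,)/(26,)/; s/d<8/d<12/; s/>190)/>150)/' h.py
python3 - <<'E'
from h import *
t=capture("top");s=capture("side")
for p in((257,134),(237,193)): print(cv2.cvtColor(t,cv2.COLOR_RGB2HSV)[p[1],p[0]])
N={"red_tin":((222,153),(276,173)),"yellow_tin":((257,134),(300,192)),"blue_tin":((237,193),(243,186))}
r=regions_of("top","tray")[0]
cs,_=cv2.findContours(r["pixels"].astype(np.uint8),0,1);cc=max(cs,key=cv2.contourArea)
w=np.array([proj_inv("top",p[0],14)[:2] for p in cc],np.float32)
(cx,cy),wh,a=cv2.minAreaRect(w);print("rect",cx,cy,wh,a,cv2.boxPoints(((cx,cy),wh,a)).round(0).tolist())
cv2.imwrite("pics/crop1.png",cv2.resize(t[60:300,115:360],None,fx=2.4,fy=2.4,interpolation=2)[:,:,::-1])
for k,(a,b) in N.items():
    u,au=lid("top",t,k,a);v,av=lid("side",s,k,b)
    print(k,u.round(1),au,proj_inv("top",u,44).round(1),v.round(1),av,proj_inv("side",v,40).round(1))
E
```

```text
[ 29 255 254]
[107 205 243]
rect 561.3988037109375 83.80021667480469 (353.9734802246094, 234.4595489501953) 71.75102233886719 [[395.0, -48.0], [617.0, -121.0], [728.0, 215.0], [505.0, 289.0]]
red_tin [220.8 152.9] 537 [572.3 113.5  44. ] [275.7 173.2] 372 [572.7 114.7  40. ]
yellow_tin [255.7 133.6] 544 [606.3  52.6  44. ] [299.9 194.1] 299 [607.4  53.   40. ]
blue_tin [237.  192.3] 519 [503.5  85.2  44. ] [242.  186.5] 387 [503.5  85.6  40. ]
```

View pics/crop1.png

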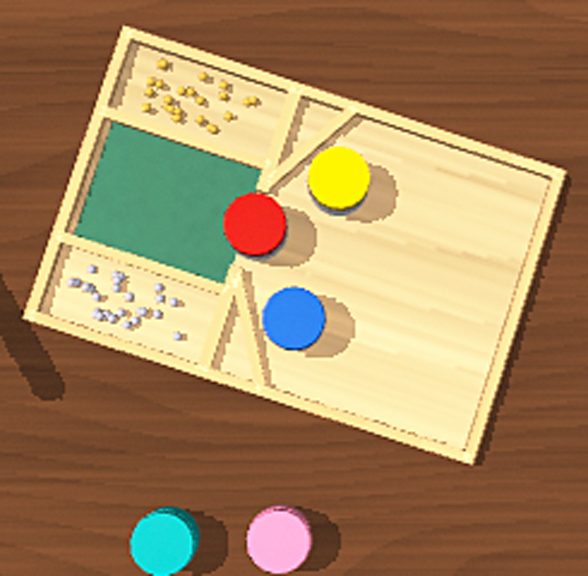

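The choice checks out: red sits in the gate, yellow is on the -y side and blue on the +y side. The tray yaw is 71.75° and the gate is at about (572,114.5). I turn the tool first, so its y lies along the tray's -x.

```bash
python3 -m pendant '[0,0,0,0,0,1,-1, 0,0,0,0,0,1,-1, 0,0,0,0,0,1,-1, 0,0,0,0,0,1,-1, 0,0,0,0,0,1,-1, 0,0,0,0,0,1,-1, 0,0,0,0,0,1,-1, 0,0,0,0,0,1,-1, 0,0,0,0,0,1,-1, 0,0,0,0,0,1,-1, 0,0,0,0,0,1,-1, 0,0,0,0,0,0.19,-1]'
python3 -m pendant '[0.2,-0.95,0,0,0,0,-1, 0.2,-0.95,0,0,0,0,-1, 0.2,-0.95,0,0,0,0,-1, 0.2,-0.95,0,0,0,0,-1, 0.2,-0.95,0,0,0,0,-1, 0.2,-0.95,0,0,0,0,-1, 0.2,-0.95,0,0,0,0,-1, 0.2,-0.95,0,0,0,0,-1, 0.2,-0.95,0,0,0,0,-1, 0.2,-0.95,0,0,0,0,-1, 0.2,-0.95,0,0,0,0,-1, 0.2,-0.95,0,0,0,0,-1]'
python3 -m pendant '[0.2,-0.95,0,0,0,0,-1, 0.2,-0.95,0,0,0,0,-1, 0.2,-0.95,0,0,0,0,-1, 0.2,-0.95,0,0,0,0,-1, 0.2,-0.95,0,0,0,0,-1, 0.2,-0.95,0,0,0,0,-1, 0.2,-0.95,0,0,0,0,-1, 0.2,-0.95,0,0,0,0,-1, 0.2,-0.95,0,0,0,0,-1, 0.2,-0.95,0,0,0,0,-1, 0.2,-0.95,0,0,0,0,-1, 0,0,0,0,0,0,-1]'
```

```text
time: 2.05
tool_pos: [234.4, -469.8, 226.7]
tcp_rot: [3.141, -0.0, -0.32]
contact_force: [0.4, 1.1, 0.1]
grip_width: 91.6
finger_force: 0.0
time: 3.25
tool_pos: [410.4, -166.4, 226.8]
tcp_rot: [3.141, -0.0, -0.317]
contact_force: [1.0, -0.1, -0.1]
grip_width: 91.9
finger_force: 0.0
time: 4.45
tool_pos: [571.7, 112.3, 226.2]
tcp_rot: [-3.141, -0.0, -0.314]
contact_force: [-0.7, -0.7, 0.8]
grip_width: 91.9
finger_force: 0.0
```

```bash
python3 -m pendant '[0,-0.06,0.9,0,0,0,-1, 0,0,0.9,0,0,0,-1, 0,0,0.9,0,0,0,-1, 0,0,0.9,0,0,0,-1, 0,0,0.9,0,0,0,-1, 0,0,0.9,0,0,0,-1, 0,0,0.7,0,0,0,-1, 0,0,0.4,0,0,0,-1, 0,0,0.25,0,0,0,-1, 0,0,0,0,0,0,-1]'
python3 - <<'E'
from h import *
s=capture("side");t=capture("top")
cv2.imwrite("pics/s2.png",np.hstack([cv2.resize(s[100:260,190:350],None,fx=2.4,fy=2.4),cv2.resize(t[80:240,160:320],None,fx=2.4,fy=2.4)])[:,:,::-1])
E
```

```text
time: 5.45
tool_pos: [571.0, 111.0, 23.8]
tcp_rot: [3.141, 0.001, -0.318]
contact_force: [-0.5, -0.4, -0.6]
grip_width: 91.9
finger_force: 0.0
```

View pics/s2.png

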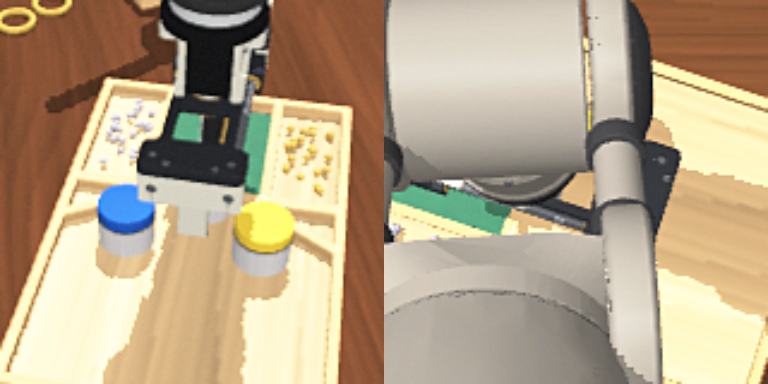

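The side crop shows the fingers straddling the red tin, clear of blue at (125,215) and yellow at (263,235). Next I close the gripper.

```bash
python3 -m pendant '[0,0,0,0,0,0,1, 0,0,0,0,0,0,1, 0,0,0,0,0,0,1, 0,0,0,0,0,0,1, 0,0,0,0,0,0,1, 0,0,0,0,0,0,1, 0,0,0,0,0,0,1, 0,0,0,0,0,0,1]'
```

```text
time: 6.35
tool_pos: [571.3, 111.3, 24.2]
tcp_rot: [-3.142, -0.0, -0.318]
contact_force: [-0.3, 1.0, 1.1]
grip_width: 45.4
finger_force: 30.0
```

```bash
python3 -m pendant '[-0.05,0.3,0,0,0,0,1, 0,0.35,0,0,0,0,1, 0,0.35,0,0,0,0,1, 0,0.35,0,0,0,0,1, 0,0.35,0,0,0,0,1, 0,0.35,0,0,0,0,1, 0,0.35,0,0,0,0,1, 0,0.35,0,0,0,0,1, 0,0.35,0,0,0,0,1, 0,0.35,0,0,0,0,1, 0,0.35,0,0,0,0,1, 0,0.35,0,0,0,0,1]'
python3 -m pendant '[0,0.3,0,0,0,0,1, 0,0,0,0,0,0,1, 0,0,0,0,0,0,1, 0,0,0,0,0,0,1]'
python3 - <<'E'
from h import *
s=capture("side")
for k,b in {"red_tin":(235,245),"yellow_tin":(300,192),"blue_tin":(243,186)}.items():
    v,av=lid("side",s,k,b);print(k,v.round(1),av,proj_inv("side",v,40).round(1))
cv2.imwrite("pics/s3.png",s[:,:,::-1])
E
```

```text
time: 7.55
tool_pos: [530.6, -7.3, 24.2]
tcp_rot: [3.142, -0.0, -0.318]
contact_force: [1.4, -0.0, 1.7]
grip_width: 45.4
finger_force: 30.0
time: 7.95
tool_pos: [528.1, -15.1, 24.2]
tcp_rot: [3.141, -0.0, -0.318]
contact_force: [-0.4, -2.5, 1.6]
grip_width: 45.0
finger_force: 30.0
red_tin [113.2 204.3] 55186 [269.8  68.2  40. ]
yellow_tin [298.4 200. ] 114 [601.3  38.7  40. ]
blue_tin [238.  186.4] 235 [496.   86.8  40. ]
```

View pics/s3.png

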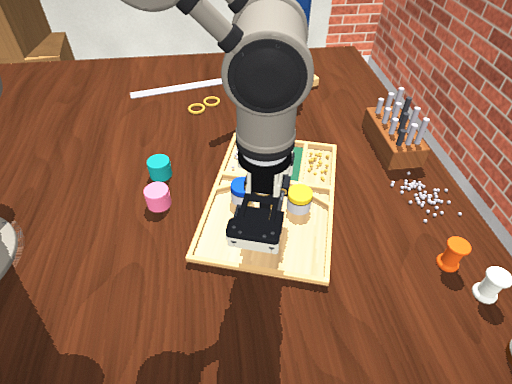

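Red is now well back, near x -137, and yellow and blue look unmoved. I open the gripper, rise, and move over to yellow.

```bash
python3 -m pendant '[0,0,0,0,0,0,-1, 0,0,0,0,0,0,-1, 0,0,0,0,0,0,-1, 0,0,0,0,0,0,-1, 0,0,0,0,0,0,-1, 0,0,0,0,0,0,-1, 0,0,-0.5,0,0,0,-1, 0,0,-0.9,0,0,0,-1, 0,0,-0.9,0,0,0,-1, 0,0,-0.9,0,0,0,-1, 0,0,-0.3,0,0,0,-1, 0,0,0,0,0,0,-1]'
python3 -m pendant '[0.45,-0.7,0,0,0,0,-1, 0.45,-0.75,0,0,0,0,-1, 0.45,-0.77,0,0,0,0,-1, 0.43,-0.75,0,0,0,0,-1, 0,0,0,0,0,0,-1, 0,0,0,0,0,0,-1]'
python3 - <<'E'
from h import *
s=capture("side");t=capture("top")
cv2.imwrite("pics/s4.png",np.hstack([cv2.resize(s[100:290,160:370],None,fx=1.9,fy=1.9),cv2.resize(t[60:250,140:350],None,fx=1.9,fy=1.9)])[:,:,::-1])
E
```

```text
time: 9.2
tool_pos: [528.7, -15.2, 130.2]
tcp_rot: [-3.141, -0.003, -0.318]
contact_force: [0.2, -0.2, -0.1]
grip_width: 91.7
finger_force: 0.0
time: 9.8
tool_pos: [605.6, 53.0, 127.2]
tcp_rot: [3.14, 0.003, -0.318]
contact_force: [-0.3, -0.2, 0.0]
grip_width: 91.8
finger_force: 0.0
```

View pics/s4.png

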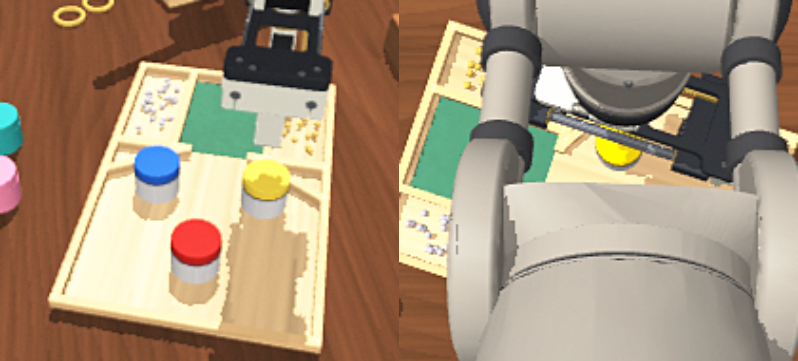

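Side crop: red at (196,242) is behind both others, and yellow at (266,180) and blue at (157,165) haven't moved. I descend over yellow and pinch it.

```bash
python3 -m pendant '[0.03,0,0.8,0,0,0,-1, 0,0,0.9,0,0,0,-1, 0,0,0.9,0,0,0,-1, 0,0,0.6,0,0,0,-1, 0,0,0.25,0,0,0,-1, 0,0,0,0,0,0,-1]'
python3 -m pendant '[0,0,0,0,0,0,1, 0,0,0,0,0,0,1, 0,0,0,0,0,0,1, 0,0,0,0,0,0,1, 0,0,0,0,0,0,1, 0,0,0,0,0,0,1, 0,0,0,0,0,0,1, 0,0,0,0,0,0,1]'
```

```text
time: 10.5
tool_pos: [606.5, 52.0, 24.9]
tcp_rot: [3.141, 0.002, -0.319]
contact_force: [0.6, -0.7, -0.1]
grip_width: 91.9
finger_force: 0.0
time: 11.3
tool_pos: [607.5, 52.6, 25.8]
tcp_rot: [3.142, -0.0, -0.318]
contact_force: [-0.4, -0.1, 1.0]
grip_width: 45.3
finger_force: 30.0
```

```bash
python3 -m pendant '[-0.3,0.05,0,0,0,0,1, -0.3,0.05,0,0,0,0,1, -0.3,0,0,0,0,0,1, -0.3,0,0,0,0,0,1, -0.3,0,0,0,0,0,1, -0.27,0,0,0,0,0,1, 0,0,0,0,0,0,1, 0,0,0,0,0,0,1]'
python3 -m pendant '[0,-0.25,0,0,0,0,1, 0,-0.25,0,0,0,0,1, 0,-0.25,0,0,0,0,1, 0,-0.25,0,0,0,0,1, 0,-0.25,0,0,0,0,1, 0,-0.25,0,0,0,0,1, 0,0,0,0,0,0,1]'
```

```text
time: 12.1
tool_pos: [554.8, 66.8, 25.8]
tcp_rot: [3.141, 0.003, -0.318]
contact_force: [-4.1, 1.2, 6.2]
grip_width: 45.1
finger_force: 30.0
time: 12.8
tool_pos: [570.8, 110.7, 25.8]
tcp_rot: [-3.14, -0.001, -0.318]
contact_force: [0.4, 4.4, 3.4]
grip_width: 45.4
finger_force: 30.0
```

```bash
python3 -m pendant '[0,-0.25,0,0,0,0,1, 0,-0.25,0,0,0,0,1, 0,-0.25,0,0,0,0,1, 0,-0.25,0,0,0,0,1, 0,-0.25,0,0,0,0,1, 0,-0.25,0,0,0,0,1, 0,-0.25,0,0,0,0,1, 0,-0.25,0,0,0,0,1, 0,-0.25,0,0,0,0,1, 0,-0.25,0,0,0,0,1, 0,0,0,0,0,0,1, 0,0,0,0,0,0,1]'
python3 -m pendant '[0,0,0,0,0,0,1, 0,0,0,0,0,0,-1, 0,0,0,0,0,0,-1, 0,0,0,0,0,0,-1, 0,0,0,0,0,0,-1, 0,0,0,0,0,0,-1, 0,0,0,0,0,0,-1, 0,0,0,0,0,0,-1, 0,0,-0.5,0,0,0,-1, 0,0,-0.9,0,0,0,-1, 0,0,-0.9,0,0,0,-1, 0,0,-0.9,0,0,0,-1]'
python3 -m pendant '[0,0,-0.9,0,0,0,-1, 0,0,-0.9,0,0,0,-1, 0,0,-0.9,0,0,0,-1, 0,0.9,0,0,0,0,-1, 0,0.9,0,0,0,0,-1, 0,0.9,0,0,0,0,-1, 0,0.9,0,0,0,0,-1, 0,0.9,0,0,0,0,-1, 0,0.9,0,0,0,0,-1, 0,0.9,0,0,0,0,-1, 0,0.9,0,0,0,0,-1, 0,0.9,0,0,0,0,-1]'
python3 -m pendant '[0,0.9,0,0,0,0,-1, 0,0.9,0,0,0,0,-1, 0,0.9,0,0,0,0,-1, 0,0,0,0,0,0,-1, 0,0,0,0,0,0,-1]'
python3 - <<'E'
from h import *
s=capture("side");t=capture("top")
cv2.imwrite("pics/s5.png",np.hstack([cv2.resize(s[100:290,160:370],None,fx=1.9,fy=1.9),cv2.resize(t[60:250,115:325],None,fx=1.9,fy=1.9)])[:,:,::-1])
E
```

```text
time: 14.0
tool_pos: [594.0, 181.2, 25.8]
tcp_rot: [-3.14, -0.001, -0.318]
contact_force: [0.7, 2.4, 2.9]
grip_width: 45.1
finger_force: 30.0
time: 15.2
tool_pos: [593.8, 180.3, 124.0]
tcp_rot: [-3.141, -0.001, -0.318]
contact_force: [1.0, -0.8, -0.1]
grip_width: 92.0
finger_force: 0.0
time: 16.4
tool_pos: [517.3, -51.5, 204.0]
tcp_rot: [-3.142, -0.002, -0.318]
contact_force: [0.2, -0.8, 0.9]
grip_width: 91.8
finger_force: 0.0
time: 16.9
tool_pos: [492.3, -127.6, 203.6]
tcp_rot: [-3.141, -0.001, -0.32]
contact_force: [0.3, 0.0, -0.6]
grip_width: 91.7
finger_force: 0.0
```

View pics/s5.png

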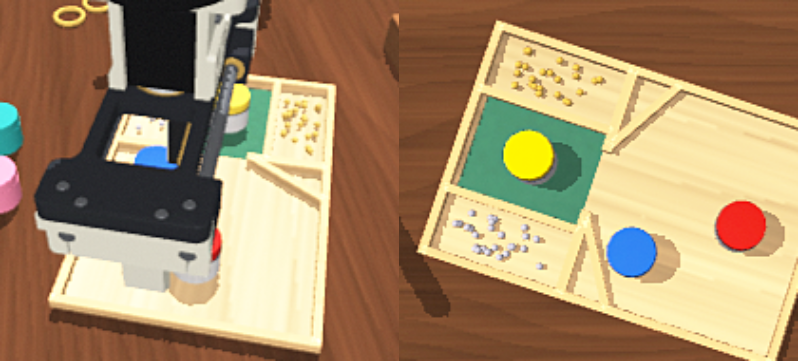

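The top view shows yellow standing in the green bay at (528,156), blue still at its place at (632,252) and red in the wide part at (740,225). The gripper is clear of all three.

```bash
python3 -c "
from plant import *
print(close_job())"
```

```text
the job is handed in; nothing more can be done
None
```

I slid the red tin back behind the other two, slid the yellow tin through the gate into the green bay, left the blue tin in the wide part, and handed the job in at about 17 s of the 48 s limit; the verdict was not shown.

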